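# Lay out the kart axle parts in fitting order

### The arm

A 6-joint arm with a two-finger parallel gripper is mounted at the origin on the work surface. World frame = base frame: x ahead of the robot, y to its left, z up, the work surface at z = 0. Lengths are in mm, angles in rad, forces in N, time in s.
With the tool pointing down it reaches from about 275 to 825 mm from the base axis. Payload 5.2 kg.
Tool frame: the origin (TCP) lies on the centre line of the jaws, within the pads' length; the fingertips stand 22 mm ahead of it and the grasp point (between the pads) lies 3 mm ahead of it; z points along the fingers, y is the line along which they close (so a half turn about z gives the same grasp; the last joint's range is limited). The gripper opens to 93 mm and grips with 3 to 60 N. Pads are 15 mm wide; open, the fingers measure 128 mm over their backs; the gripper's body (75 mm by 188 mm) begins 65 mm behind the grasp point.
Start: joints at [1.108, 0.259, 1.535, -0, 1.348, -0.203], TCP at [141.265, 531.554, 240.653] pointing down, gripper open.
Joint ranges: [-3.14, 3.14], [-0.91, 2.08], [0.19, 2.58], [-1.22, 4.36], [0.22, 2.71], [-3.12, 3.12]. Speed limits (rad/s): [2.57, 2.57, 3.14, 3.14, 3.14, 3.14].

### API

Orientations are given as a rotation vector (axis times angle).
In Python, from cell import bot gives the robot as it stands.
- The arm moves only by the shell command python3 -m jog 'ROWS'. ROWS is JSON, a list of rows, each an object with "xyz": the shift along the tool's x, y, z each as a share of 0.02 m, from -1 to 1, a list of three; "twist": the turn about the tool's z as a share of 0.12 rad, from -1 to 1; "fingers": the opening, from 0 (shut) to 1 (fully open). A call has 1 to 10 rows; each row shifts and turns the commanded pose from where the row before left it, along the tool's axes as they then stand; what a row does not reach is not made up. A row lasts 1/8 s, in which the tool goes at most 62.5 mm and 10.7 degrees, less where a joint would pass 70% of its speed; a pose out of reach is approached as far as the arm can. A call with a number of a shift or a turn outside -1 to 1 is refused whole. A call with a gripper value outside its range is refused whole. The fingers move at their own pace and stop on an object; the grip force is fixed at half the most. Time passes only in rows, so rows that do not move let the fingers close. It gives the time, the measured TCP pose, the force, the opening and the grip force at its end, in the units of the state.
- bot.read_state(): the state, without advancing time (a new reading comes with each control period).
- bot.read_camera(name): name is "scene" or "top" or "wrist"; returns the picture (400x640x3 uint8, red, green, blue); there is no depth.
- bot.camera_info(name): a dict with "mtx" (3x3 intrinsics, pixels), "R" (3x3) and "t" (3): a world point X has camera coordinates R X + t. Camera axes: x right, y down, z forward; pixel columns grow to the right and rows downward; lengths in mm; the calibration is good to about 2 mm. A picture is of the moment at which its call begins: read the wrist's pose just before it. camera_info takes no time and is no camera call; for the wrist camera it gives the pose at the moment of the call.
- bot.job_done(): hands the job in; it is judged then, once.
Trained networks look in the newest picture that a camera, given by its name, has taken for a name from the list of things; names that differ only in an ending like _2 or _b are one class to them, and where a whole thing is asked for, a point or a joint stands for the part that bears it (a point fixed in the world has none). Each returns a list of dicts, best first, with "conf" (0 to 1); they miss things now and then, are a little off and sometimes report something else, mostly with a low value. They report only what shows in the picture. A call takes as long as a camera call. They do not tell look-alikes from the thing itself.
- bot.recognise(query, camera): "box" ([left, top, right, bottom] in pixels, round what is visible of it).
- bot.pinpoint(query, camera): "location" ([column, row] in pixels: a listed point, or the origin of a listed thing).
The state is a dict: "clock": time; "qpos": joint angles; "qvel": joint speeds; "joint_efforts": joint torques, N m; "tcp_pos": TCP position; "orientation": TCP orientation; "ft_force": force on the tool from outside, world axes, zero at the start; "moment": the same for the moment, N m; "gripper_width": finger opening in mm; "finger_force": force on a finger pad.
Only numpy, scipy, OpenCV 4.12 (cv2) and the standard library are available. Lean on these libraries where they do the work, as an engineer would, in place of code of your own. Each camera call takes 0.05 s, during which the arm holds its last target. There are 200 camera calls.

### The job

Lay the kart's rear-axle parts out on the black strip in fitting order: the steel bearing in the middle between the two carriers, the gold spacer midway between the green carrier and the bearing, and the blue spacer midway between the bearing and the red carrier, each flat and centred on its white painted ring. Then lay the orange seal flat and centred on top of the bearing, and the black lock collar on top of the seal. Leave the steel socket and the grease tin where they stand.

Things in the scene. Friction and masses are not known exactly. Their poses are not given: they have to be found in the camera images.
- strip: Flat black plate fixed on the bench beyond the loose parts: 100 mm (its x) by 460 mm (its y), 4 mm thick. Origin: centre of its underside. White painted rings on its centre line (x = 0): 68 mm diameter at y = 0 for the bearing, 48 mm at y = +90 and -90 mm for the spacers. The carriers stand on it at y = +180 and -180 mm; which stands at which end changes.
- green_carrier: Sprocket carrier, green anodised hub: flange of 80 mm diameter and 9 mm thick, boss of 50 mm diameter, 36 mm tall in all. Fixed on one end of the strip, top 40 mm above the bench. Origin: centre of its underside; z up.
- red_carrier: Brake-disc carrier, red anodised hub, otherwise the same as the green one: 80 mm flange, 50 mm boss, 36 mm tall. Fixed on the other end of the strip. Origin: centre of its underside; z up.
- bearing: Ball bearing, a bright steel ring with a black seal face between its races: outer diameter 62 mm, bore 30 mm, 16 mm tall, about 0.2 kg. Loose; starts lying flat (bore upright) on the bench in front of the strip. Origin: centre of its underside; z up.
- gold_spacer: Axle spacer, gold-yellow tube: outer diameter 40 mm, bore 31 mm, 30 mm tall, about 60 g. Loose; starts lying flat (bore upright) on the bench in front of the strip. Origin: centre of its underside; z up.
- blue_spacer: Axle spacer, blue tube: outer diameter 40 mm, bore 31 mm, 30 mm tall, about 60 g. Loose; starts lying flat (bore upright) on the bench in front of the strip. Origin: centre of its underside; z up.
- orange_seal: Hard orange seal ring: outer diameter 48 mm, bore 31 mm, 10 mm tall, about 30 g. Loose; starts lying flat (bore upright) on the bench in front of the strip. Origin: centre of its underside; z up.
- lock_collar: Black lock collar with a small steel grub screw in its side: outer diameter 44 mm, bore 31 mm, 14 mm tall, about 60 g. Loose; starts lying flat (bore upright) on the bench in front of the strip. Origin: centre of its underside; z up.
- socket: Steel spark-plug socket standing upright among the loose parts, 26 mm diameter, 60 mm tall. Loose; not to be moved. Origin: centre of its underside; z up.
- tin: White grease tin with a green band, standing among the loose parts, 55 mm diameter (lid 56 mm), 38 mm tall. Loose; not to be moved. Origin: centre of its underside; z up.
There are look-alikes about, which are no part of the job. Of the things that look like the blue_spacer, take the one that is farthest to the robot's right at the start.

How it is judged (in metres and radians):
At the end, for the whole second after the job is handed in: On the strip: bearing within 12 mm of its centre; gold (by green) and blue (by red) spacers within 12 mm of the centre line and 15 mm of midway between strip centre and carrier. Seal on bearing and collar on seal, within 10 mm (collar 14 mm of bearing). All flat, at rest (x of bearing in the frame of strip between -0.012 and 0.012 m and y of bearing in the frame of strip between -0.012 and 0.012 m and z of bearing in the frame of strip between 0 and 0.008 m and x of gold_spacer in the frame of strip between -0.012 and 0.012 m and horizontal distance between gold_spacer and green_carrier between 0.075 and 0.105 m and horizontal distance between gold_spacer and red_carrier between 0.255 and 0.285 m and z of gold_spacer in the frame of strip between 0 and 0.008 m and x of blue_spacer in the frame of strip between -0.012 and 0.012 m and horizontal distance between blue_spacer and red_carrier between 0.075 and 0.105 m and horizontal distance between blue_spacer and green_carrier between 0.255 and 0.285 m and z of blue_spacer in the frame of strip between 0 and 0.008 m and horizontal distance between orange_seal and bearing below 0.01 m and z of orange_seal in the frame of bearing between 0.012 and 0.02 m and horizontal distance between lock_collar and orange_seal below 0.01 m and horizontal distance between lock_collar and bearing below 0.014 m and z of lock_collar in the frame of orange_seal between 0.006 and 0.014 m and angle between each of bearing, orange_seal, lock_collar, gold_spacer, blue_spacer's own z axis and vertical below 0.12 rad and linear speed of each of bearing, orange_seal, lock_collar, gold_spacer, blue_spacer below 0.02 m/s); the robot touches nothing.
It fails at once if the steel socket is moved by more than 25 mm or tipped over (distance of socket from where it was at the start of the episode above 0.025 m or angle between socket's own z axis and vertical above 0.5 rad).
It fails at once if the grease tin is moved by more than 25 mm or tipped over (distance of tin from where it was at the start of the episode above 0.025 m or angle between tin's own z axis and vertical above 0.5 rad).
It also fails if it takes over 99 s, if anything falls off the work surface, if the arm or the gripper's body presses on something with over 40 N, if the wrist force passes 120 N, or if a joint passes its speed limit or range.

## Working session

There is one attempt and no reset: what is moved stays moved. The work goes in short steps, Python scripts to look and compute and a shell command to move; the robot and the scene stay as the last step left them, time stands still between calls to the robot, and variables do not carry over. Pictures are saved under pics/ and viewed, at most 14 in all, crops included, and the job is handed in when it is done.

```bash
ls; mkdir -p pics; cat > h.py <<'E'
import numpy as np, cv2, json
from cell import bot
from scipy.spatial.transform import Rotation as Ro
def snap(c,f):
    im=bot.read_camera(c); cv2.imwrite('pics/'+f,im[:,:,::-1]); return im
def ray(c,px,info=None):
    i=info or bot.camera_info(c); K,R,t=[np.array(i[k],float) for k in('mtx','R','t')]
    d=R.T@np.linalg.inv(K)@[px[0],px[1],1]; o=-R.T@t.ravel(); return o,d/np.linalg.norm(d)
def atz(c,px,z,info=None):
    o,d=ray(c,px,info); return o+d*(z-o[2])/d[2]
def tri(a,b):
    (o1,d1),(o2,d2)=a,b
    s=np.linalg.lstsq(np.c_[d1,-d2],o2-o1,rcond=None)[0]
    p,q=o1+d1*s[0],o2+d2*s[1]; return (p+q)/2,np.linalg.norm(p-q)
E
python3 - <<'E'
from h import *
for c in('top','scene'): snap(c,c+'0.png')
names='strip green_carrier red_carrier bearing gold_spacer blue_spacer orange_seal lock_collar socket tin'.split()
for n in names:
  for c in('top','scene'):
    r=bot.pinpoint(n,c)
    print(n,c,[(np.round(x['location']).tolist(),round(x['conf'],2),np.round(atz(c,x['location'],0)[:2]).tolist()) for x in r if x['conf']>.2])
s=bot.read_state();print(s['clock'],s['tcp_pos'],s['orientation'],Ro.from_rotvec(s['orientation']).as_matrix().round(3))
E
```

```text
pics
strip top [([328.0, 161.0], 0.93, [676.0, 6.0])]
strip scene [([310.0, 245.0], 0.69, [662.0, -9.0])]
green_carrier top []
green_carrier scene [([387.0, 220.0], 0.72, [665.0, 182.0])]
red_carrier top [([398.0, 164.0], 0.69, [666.0, -191.0]), ([423.0, 253.0], 0.39, [418.0, -246.0])]
red_carrier scene [([225.0, 272.0], 0.83, [661.0, -190.0])]
bearing top [([421.0, 252.0], 0.7, [420.0, -239.0])]
bearing scene [([178.0, 210.0], 0.55, [417.0, -228.0])]
gold_spacer top [([371.0, 244.0], 0.59, [444.0, -104.0]), ([398.0, 164.0], 0.46, [665.0, -189.0])]
gold_spacer scene [([230.0, 206.0], 0.75, [455.0, -114.0])]
blue_spacer top [([159.0, 226.0], 0.75, [501.0, 467.0]), ([170.0, 249.0], 0.65, [439.0, 436.0]), ([176.0, 199.0], 0.64, [574.0, 427.0])]
blue_spacer scene [([442.0, 169.0], 0.78, [545.0, 446.0]), ([437.0, 165.0], 0.76, [521.0, 448.0]), ([415.0, 151.0], 0.61, [432.0, 444.0]), ([384.0, 221.0], 0.52, [664.0, 173.0]), ([410.0, 171.0], 0.47, [517.0, 361.0])]
orange_seal top [([244.0, 247.0], 0.42, [441.0, 238.0])]
orange_seal scene [([354.0, 171.0], 0.71, [448.0, 228.0]), ([383.0, 224.0], 0.7, [673.0, 165.0])]
lock_collar top [([468.0, 235.0], 0.68, [463.0, -371.0])]
lock_collar scene [([115.0, 239.0], 0.55, [461.0, -368.0])]
socket top [([291.0, 245.0], 0.54, [444.0, 111.0]), ([330.0, 162.0], 0.41, [674.0, -0.0])]
socket scene [([315.0, 182.0], 0.53, [452.0, 109.0])]
tin top [([335.0, 244.0], 0.71, [444.0, -7.0]), ([243.0, 247.0], 0.51, [440.0, 240.0])]
tin scene [([271.0, 195.0], 0.92, [454.0, -11.0])]
1.1 [141.25642678 531.54316623 240.63007656] [ 4.06919577e-01  3.11512328e+00 -5.04251360e-05] [[-0.966  0.257  0.   ]
 [ 0.257  0.966 -0.   ]
 [-0.    -0.    -1.   ]]
```

View pics/top0.png

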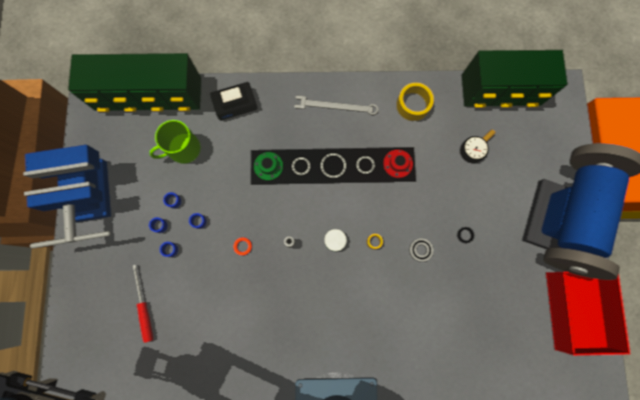

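View pics/scene0.png

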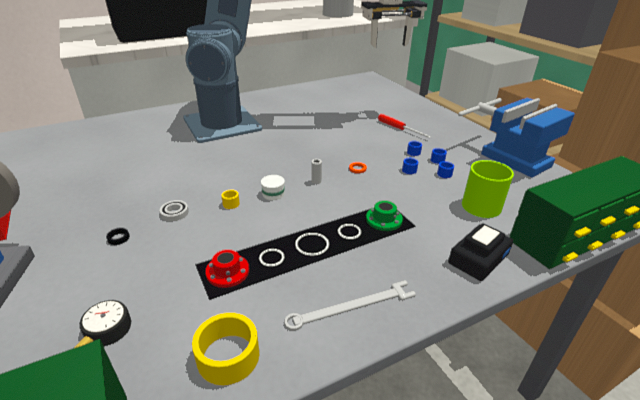

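The top view shows four blue rings, at (172,200), (158,225), (198,220) and (168,249). Image right is the robot's right (-y), so (198,220) fits "farthest right"; in the scene view it is the one at (410,166). The green carrier is at the left (+y) end and the red one at the right. Next I'll enlarge that area and measure the parts from both views.

```bash
cat > seg.py <<'E'
from h import *
def blob(im,win,lo,hi,val=None):
    x0,y0,x1,y1=win; hsv=cv2.cvtColor(im[y0:y1,x0:x1],cv2.COLOR_RGB2HSV)
    m=cv2.inRange(hsv,np.array(lo),np.array(hi))
    n,l,s,c=cv2.connectedComponentsWithStats(m)
    if n<2:return None
    k=1+np.argmax(s[1:,4]); 
    cn=max(cv2.findContours((l==k).astype(np.uint8),0,1)[0],key=len)
    (cx,cy),r=cv2.minEnclosingCircle(cn)
    b=s[k]; return np.array([x0+b[0]+b[2]/2-.5,y0+b[1]+b[3]/2-.5]),b.tolist()
E
python3 - <<'E'
from seg import *
T=cv2.imread('pics/top0.png')[:,:,::-1].copy(); S=cv2.imread('pics/scene0.png')[:,:,::-1].copy()
cv2.imwrite('pics/crop0.png',np.hstack([cv2.resize(T[185:265,140:220],(400,400),interpolation=2)[:,:,::-1],cv2.resize(S[130:190,395:455],(400,400),interpolation=2)[:,:,::-1]]))
P={'blue':((185,205,212,235),(398,155,422,177),(100,120,40),(130,255,255)),
'orange':((230,235,258,260),(340,160,372,178),(3,150,120),(14,255,255)),
'gold':((362,230,388,254),(218,186,244,212),(15,120,60),(32,255,255)),
'ringP':((288,155,314,180),(335,222,364,242),(0,0,150),(180,60,255)),
'ring0':((316,148,350,183),(290,230,332,260),(0,0,150),(180,60,255)),
'ringM':((354,155,380,178),(258,246,288,268),(0,0,150),(180,60,255)),
'bearing':((405,235,438,266),(158,196,192,222),(0,0,150),(180,60,255)),
'collar':((454,224,480,246),(104,225,132,247),(0,0,0),(180,255,50)),
}
for n,(wt,ws,lo,hi) in P.items():
    a=blob(T,wt,lo,hi);b=blob(S,ws,lo,hi)
    if a is None or b is None: print(n,a,b);continue
    p,e=tri(ray('top',a[0]),ray('scene',b[0])); print(n,a,b,p.round(1),round(e,1),atz('top',a[0],4).round(1))
print(bot.camera_info('wrist')['mtx'],(np.array(bot.camera_info('wrist')['R'])@bot.read_state()['tcp_pos']+bot.camera_info('wrist')['t']))
E
```

```text
blue (array([197., 220.]), [4, 8, 17, 15, 131]) (array([409.5, 165. ]), [4, 2, 16, 17, 214]) [512.6 360.4  17.7] 1.6 [515.1 365.1   4. ]
orange (array([242.5, 245.5]), [4, 2, 18, 18, 165]) (array([357.5, 167. ]), [9, 2, 18, 11, 132]) [444.1 240.9   6.8] 1.0 [444.1 240.9   4. ]
gold (array([374.5, 240.5]), [5, 3, 16, 16, 142]) (array([230., 199.]), [3, 4, 19, 19, 295]) [ 450.9 -112.3   16.8] 0.5 [ 452.  -114.4    4. ]
ringP (array([301., 158.]), [12, 3, 3, 1, 3]) (array([349., 231.]), [3, 2, 23, 15, 109]) [679.5  77.8  18.3] 8.4 [685.8  81.9   4. ]
ring0 (array([332.5, 154. ]), [15, 6, 4, 1, 4]) (array([311.5, 243.5]), [5, 3, 34, 22, 178]) [687.1 -11.4  24.7] 13.1 [696.3  -6.4   4. ]
ringM (array([367., 172.]), [13, 17, 1, 1, 1]) (array([271., 257.]), [1, 3, 25, 17, 130]) [648.4 -97.6  -8.9] 11.7 [ 643.  -101.3    4. ]
bearing (array([425. , 239.5]), [19, 4, 3, 2, 3]) (array([174.5, 208.5]), [0, 0, 34, 26, 587]) [ 450.8 -240.1   31.5] 7.6 [ 452.5 -251.4    4. ]
collar (array([465.5, 235. ]), [4, 4, 16, 15, 85]) (array([117.5, 236.5]), [3, 4, 22, 16, 229]) [ 462.8 -361.1    6.1] 1.0 [ 463.  -362.5    4. ]
[[280.61143982   0.         319.72071935]
 [  0.         280.61143982 197.49878163]
 [  0.           0.           1.        ]] [  0.59658958  34.86697809 159.73241673]
```

View pics/crop0.png

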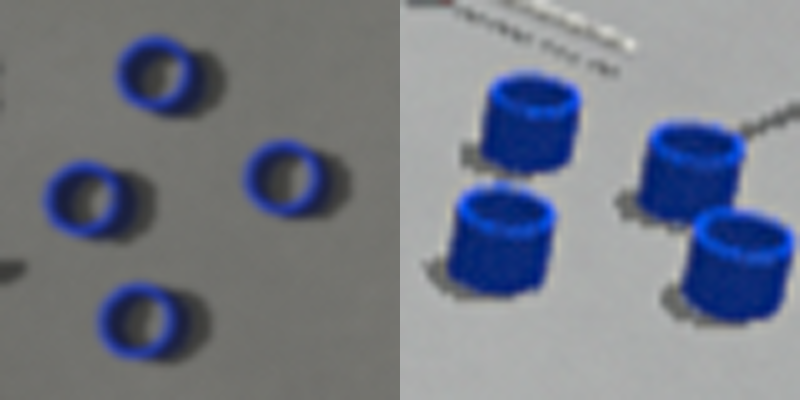

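The crop shows four identical blue rings. The rightmost one in the top view is the target, at crop (283,178), or (197,220) in the full image, which is about world (513,360). I'll turn the tool so it closes along world x, then move over it.

```bash
python3 -m jog '[{"xyz":[0,0,0.6],"twist":1,"fingers":1},{"xyz":[0,0,0.6],"twist":1,"fingers":1},{"xyz":[0,0,0.6],"twist":1,"fingers":1},{"xyz":[0,0,0.6],"twist":1,"fingers":1},{"xyz":[0,0,0.6],"twist":1,"fingers":1},{"xyz":[0,0,0.6],"twist":1,"fingers":1},{"xyz":[0,0,0.6],"twist":1,"fingers":1},{"xyz":[0,0,0.6],"twist":1,"fingers":1},{"xyz":[0,0,0],"twist":1,"fingers":1},{"xyz":[0,0,0],"twist":1,"fingers":1}]'
python3 -m jog '[{"xyz":[-0.5,1,0],"twist":0.92,"fingers":1},{"xyz":[-0.5,1,0],"twist":0,"fingers":1},{"xyz":[-0.5,1,0],"twist":0,"fingers":1},{"xyz":[-0.5,1,0],"twist":0,"fingers":1},{"xyz":[-0.5,1,0],"twist":0,"fingers":1},{"xyz":[-0.5,1,0],"twist":0,"fingers":1},{"xyz":[-0.5,1,0],"twist":0,"fingers":1},{"xyz":[-0.5,1,0],"twist":0,"fingers":1},{"xyz":[-0.5,1,0],"twist":0,"fingers":1},{"xyz":[-0.5,1,0],"twist":0,"fingers":1}]'
python3 - <<'E'
from h import *
s=bot.read_state(); print(s['clock'],s['tcp_pos'].round(1) if hasattr(s['tcp_pos'],'round') else s['tcp_pos'],Ro.from_rotvec(s['orientation']).as_matrix().round(3),s['gripper_width'])
i=bot.camera_info('wrist');print(np.array(i['R']).round(3)); snap('wrist','w1.png')
for r in bot.pinpoint('blue_spacer','wrist'): print(r, atz('wrist',r['location'],0,i))
# rings
for c in('scene','top'):
  im=cv2.imread(f'pics/{c}0.png'); g=cv2.cvtColor(im,cv2.COLOR_BGR2GRAY)
  for n,ws,wt in (('P',(335,222,364,242),(290,155,312,178)),('0',(290,230,332,260),(318,149,349,182)),('M',(258,246,288,268),(355,154,377,178))):
    x0,y0,x1,y1=ws if c=='scene' else wt
    w=g[y0:y1,x0:x1].astype(float); w[w<70]=0; ys,xs=np.mgrid[y0:y1,x0:x1]
    p=[(w*xs).sum()/w.sum(),(w*ys).sum()/w.sum()]; print(c,n,np.round(p,1),atz(c,p,4).round(1))
E
```

```text
clock: 2.35
tcp_pos: [141.3, 531.5, 144.4]
orientation: [2.099, 2.337, -0.001]
ft_force: [-0.4, -0.9, -0.1]
gripper_width: 93.2
finger_force: 0.0
clock: 3.6
tcp_pos: [343.0, 433.6, 144.7]
orientation: [-2.221, -2.222, -0.0]
ft_force: [-0.5, 0.1, 0.7]
gripper_width: 92.7
finger_force: 0.0
3.6 [343.  433.6 144.7] [[-0.001  1.     0.   ]
 [ 1.     0.001  0.   ]
 [ 0.     0.    -1.   ]] 92.74216837349232
[[ 1.     0.001 -0.001]
 [ 0.001 -0.96   0.28 ]
 [-0.001 -0.28  -0.96 ]]
{'location': [533.1, 192.6], 'conf': 0.85} [569.54669232 432.6279324    0.        ]
{'location': [475.1, 161.2], 'conf': 0.77} [502.62281383 466.08292159   0.        ]
{'location': [470.4, 251.5], 'conf': 0.74} [513.34425618 363.35648353   0.        ]
{'location': [407.4, 191.3], 'conf': 0.69} [435.7008467  433.87090965   0.        ]
scene P [349.  231.2] [664.  83.   4.]
scene 0 [310.9 243.2] [662.4  -7.5   4. ]
scene M [271.4 257.2] [664.7 -96.4   4. ]
top P [300.7 165.7] [663.4  83.    4. ]
top 0 [333.  165.3] [663.6  -7.1   4. ]
top M [364.7 164.3] [665.1 -95.7   4. ]
```

View pics/w1.png

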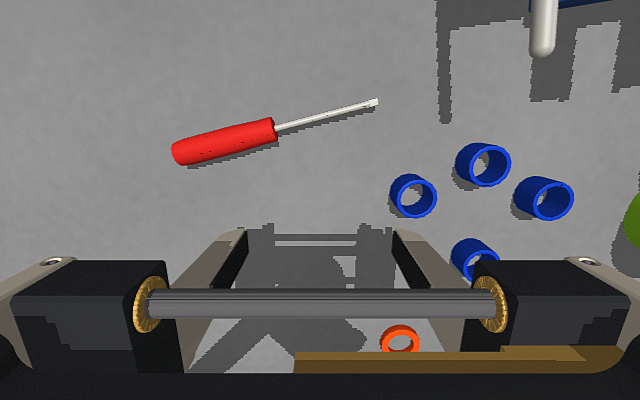

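The wrist view shows the four blue rings. The target is at about (470,251), partly behind the gripper, and world (513,361) agrees with the other views. Moving over it, lowering and gripping.

```bash
python3 -m jog '[{"xyz":[-0.4,0.945,0.2],"twist":0,"fingers":1},{"xyz":[-0.4,0.945,0.2],"twist":0,"fingers":1},{"xyz":[-0.4,0.945,0.2],"twist":0,"fingers":1},{"xyz":[-0.4,0.945,0.2],"twist":0,"fingers":1},{"xyz":[-0.4,0.945,0.2],"twist":0,"fingers":1},{"xyz":[-0.4,0.945,0.2],"twist":0,"fingers":1},{"xyz":[-0.4,0.945,0.2],"twist":0,"fingers":1},{"xyz":[-0.4,0.945,0.2],"twist":0,"fingers":1},{"xyz":[-0.4,0.945,0.2],"twist":0,"fingers":1},{"xyz":[0,0,0],"twist":0,"fingers":1}]'
python3 - <<'E'
from h import *
i=bot.camera_info('wrist'); snap('wrist','w2.png')
for r in bot.pinpoint('blue_spacer','wrist'): print(r, atz('wrist',r['location'],0,i).round(1))
s=bot.read_state(); print(s['clock'],s['tcp_pos'])
E
```

```text
clock: 4.95
tcp_pos: [513.9, 361.1, 108.1]
orientation: [2.223, 2.22, -0.0]
ft_force: [-0.9, 0.3, -0.6]
gripper_width: 92.8
finger_force: 0.0
{'location': [230.3, 120.1], 'conf': 0.73} [436.  434.8   0. ]
{'location': [308.2, 82.2], 'conf': 0.71} [503.8 465.3   0. ]
{'location': [384.8, 121.4], 'conf': 0.65} [569.7 433.6   0. ]
5.05 [512.2375215  361.94393288 108.44323301]
```

View pics/w2.png

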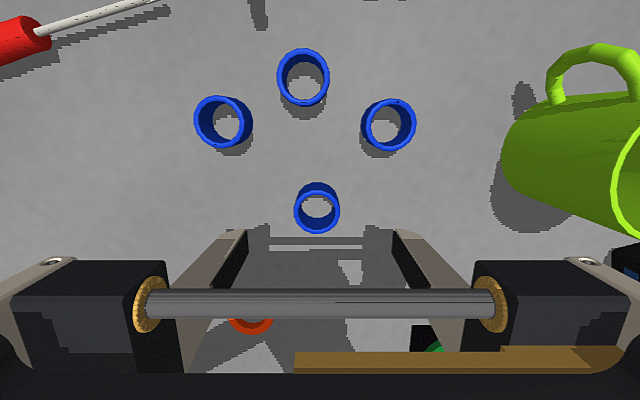

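The target ring stands just ahead of the open jaws, with its rim centred at about (317,203) and its column nearly central. I'll check its y from the rim height.

```bash
cat >> seg.py <<'E'
def wr(im,win,lo,hi,z):
    b=blob(im,win,lo,hi); l,t,w,h=b[1][:4]; return b[0],b[1],atz('wrist',b[0],z).round(1)
E
python3 - <<'E'
from seg import *
im=cv2.imread('pics/w2.png')[:,:,::-1].copy()
b=blob(im,(285,170,350,240),(100,120,40),(130,255,255));print(b)
l,t,w,h=b[1][:4]; 
l+=285;t+=170
print(atz('wrist',[l+w/2,t],30).round(1),atz('wrist',[l+w/2,t+h],30).round(1),atz('wrist',[316.5,207],30).round(1))
hsv=cv2.cvtColor(im[170:240,285:350],cv2.COLOR_RGB2HSV);m=cv2.inRange(hsv,np.array((110,150,190)),np.array((130,255,255)));ys,xs=np.nonzero(m);print(xs.min()+285,xs.max()+285,ys.min()+170,ys.max()+170)
print(atz('wrist',[(xs.min()+xs.max())/2+285,(ys.min()+ys.max())/2+170],30).round(1))
E
```

```text
(array([316. , 207.5]), [8, 12, 47, 52, 1341])
[509.1 387.6  30. ] [509.  341.9  30. ] [509.  366.3  30. ]
294 338 190 233
[508.6 362.3  30. ]
```

```bash
python3 -m jog '[{"xyz":[0,-0.1,1],"twist":0,"fingers":1},{"xyz":[0,0,1],"twist":0,"fingers":1},{"xyz":[0,0,1],"twist":0,"fingers":1},{"xyz":[0,0,1],"twist":0,"fingers":1},{"xyz":[0,0,0.15],"twist":0,"fingers":1},{"xyz":[0,0,0],"twist":0,"fingers":0},{"xyz":[0,0,0],"twist":0,"fingers":0},{"xyz":[0,0,0],"twist":0,"fingers":0},{"xyz":[0,0,0],"twist":0,"fingers":0}]'
```

```text
clock: 6.18
tcp_pos: [510.7, 362.1, 26.2]
orientation: [2.221, 2.222, 0.001]
ft_force: [0.5, 0.4, 0.8]
gripper_width: 58.0
finger_force: 0.0
```

```bash
python3 -m jog '[{"xyz":[0,0,0],"twist":0,"fingers":0},{"xyz":[0,0,0],"twist":0,"fingers":0},{"xyz":[0,0,0],"twist":0,"fingers":0},{"xyz":[0,0,-0.3],"twist":0,"fingers":0}]'
```

```text
clock: 6.68
tcp_pos: [509.9, 361.8, 31.2]
orientation: [-2.22, -2.222, 0.002]
ft_force: [-0.1, -0.3, -0.6]
gripper_width: 38.5
finger_force: 30.0
```

```bash
python3 -m jog '[{"xyz":[0,0,-1],"twist":0,"fingers":0},{"xyz":[-0.5,0.3,-1],"twist":0,"fingers":0},{"xyz":[-1,0.35,-1],"twist":0,"fingers":0},{"xyz":[-1,0.35,-0.75],"twist":0,"fingers":0},{"xyz":[-1,0.35,0],"twist":0,"fingers":0},{"xyz":[-1,0.35,0],"twist":0,"fingers":0},{"xyz":[-1,0.35,0],"twist":0,"fingers":0},{"xyz":[-1,0.35,0],"twist":0,"fingers":0},{"xyz":[-1,0.35,0],"twist":0,"fingers":0},{"xyz":[-1,0.35,0],"twist":0,"fingers":0}]'
python3 -m jog '[{"xyz":[-1,0.35,0],"twist":0,"fingers":0},{"xyz":[-1,0.35,0],"twist":0,"fingers":0},{"xyz":[-1,0.35,0],"twist":0,"fingers":0},{"xyz":[-1,0.35,0],"twist":0,"fingers":0},{"xyz":[-1,0.35,0],"twist":0,"fingers":0},{"xyz":[-1,0.35,0],"twist":0,"fingers":0},{"xyz":[-1,0.35,0],"twist":0,"fingers":0},{"xyz":[-1,0.35,0],"twist":0,"fingers":0},{"xyz":[-1,0.35,0],"twist":0,"fingers":0},{"xyz":[-1,0.35,0],"twist":0,"fingers":0}]'
python3 - <<'E'
from h import *
i=bot.camera_info('wrist'); snap('wrist','w3.png')
s=bot.read_state(); print(s['clock'],s['tcp_pos'],s['gripper_width'])
E
```

```text
clock: 7.92
tcp_pos: [573.0, 190.7, 106.5]
orientation: [-2.221, -2.222, 0.0]
ft_force: [0.3, 0.1, -1.3]
gripper_width: 38.8
finger_force: 30.0
clock: 9.18
tcp_pos: [643.2, -9.2, 106.6]
orientation: [2.221, 2.222, 0.0]
ft_force: [-0.1, 0.4, -1.9]
gripper_width: 38.9
finger_force: 30.0
9.225 [644.22004529 -11.99718685 106.72125   ] 38.91777715166468
```

View pics/w3.png

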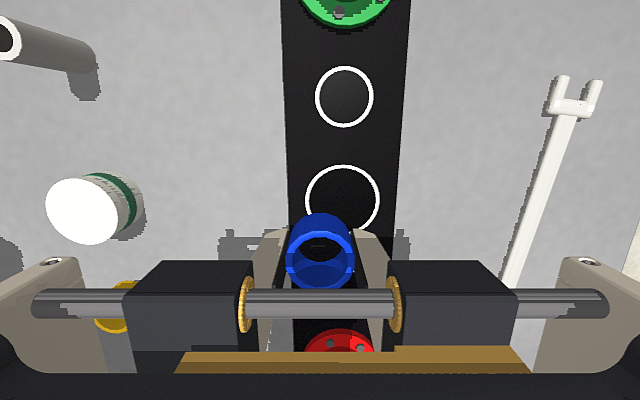

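The blue spacer is held level at (320,250). The strip rings show at (344,97) and (342,200), with red ahead. I'll refine the ring positions.

```bash
python3 - <<'E'
from h import *
g=cv2.imread('pics/w3.png',0)
m=cv2.inRange(g[60:240,295:390],190,255)
for c in cv2.findContours(m,0,1)[0]:
    if len(c)>40:
        e=cv2.fitEllipse(c); p=np.array(e[0])+[295,60]; print(p.round(1),np.round(e[1],1),atz('wrist',p,4).round(1))
cs=[c for c in cv2.findContours(m,0,1)[0] if len(c)<=40]
s=[bot.read_state() for _ in range(3)]
print([x['tcp_pos'].round(1) for x in map(lambda a:{k:np.array(v) for k,v in a.items()},s)])
ys,xs=np.nonzero(m[100:]); print(xs.min()+295,xs.max()+295,ys.min()+160, atz('wrist',[(xs.min()+xs.max())/2+295,ys.min()+160],4).round(1))
E
```

```text
[342.  199.6] [67.4 71.2] [664.2  -8.7   4. ]
[343.6  96.1] [57.4 60.7] [663.6  80.7   4. ]
[array([644.2, -12. , 106.7]), array([644.2, -12. , 106.7]), array([644.2, -12. , 106.7])]
305 379 165 [663.6  23.3   4. ]
```

```bash
python3 -m jog '[{"xyz":[-0.85,0.2,0],"twist":0,"fingers":0},{"xyz":[-0.85,0.2,0],"twist":0,"fingers":0},{"xyz":[-0.85,0.2,0],"twist":0,"fingers":0},{"xyz":[-0.85,0.2,0.4],"twist":0,"fingers":0},{"xyz":[-0.85,0.2,0.8],"twist":0,"fingers":0},{"xyz":[0,0,1],"twist":0,"fingers":0},{"xyz":[0,0,1],"twist":0,"fingers":0},{"xyz":[0,0,0.2],"twist":0,"fingers":0},{"xyz":[0,0,0],"twist":0,"fingers":0},{"xyz":[0,0,0],"twist":0,"fingers":0}]'
```

```text
clock: 10.48
tcp_pos: [663.4, -93.1, 39.5]
orientation: [2.22, 2.221, 0.001]
ft_force: [-0.1, -0.3, -0.6]
gripper_width: 39.2
finger_force: 30.0
```

```bash
python3 -m jog '[{"xyz":[-0.2,0.05,0.2],"twist":0,"fingers":0},{"xyz":[0,0,0.2],"twist":0,"fingers":0},{"xyz":[0,0,0],"twist":0,"fingers":0},{"xyz":[0,0,0],"twist":0,"fingers":1},{"xyz":[0,0,0],"twist":0,"fingers":1},{"xyz":[0,0,-0.2],"twist":0,"fingers":1},{"xyz":[0,0,-1],"twist":0,"fingers":1},{"xyz":[0,0,-1],"twist":0,"fingers":1},{"xyz":[0,0,-1],"twist":0,"fingers":1},{"xyz":[0,0,-0.7],"twist":0,"fingers":1}]'
python3 -m jog '[{"xyz":[0,-1,0],"twist":0,"fingers":1},{"xyz":[0,-1,0],"twist":0,"fingers":1},{"xyz":[0,-1,0],"twist":0,"fingers":1},{"xyz":[0,-1,0],"twist":0,"fingers":1},{"xyz":[0,-1,0],"twist":0,"fingers":1},{"xyz":[0,-1,0],"twist":0,"fingers":1},{"xyz":[-0.2,-1,0],"twist":0,"fingers":1},{"xyz":[-0.3,-1,0],"twist":0,"fingers":1},{"xyz":[-0.3,-1,0],"twist":0,"fingers":1},{"xyz":[0,-0.5,0],"twist":0,"fingers":1}]'
python3 - <<'E'
from h import *
snap('wrist','w4.png');s=bot.read_state(); print(s['clock'],s['tcp_pos'])
E
```

```text
clock: 11.72
tcp_pos: [664.5, -97.1, 111.4]
orientation: [2.219, 2.22, 0.002]
ft_force: [1.7, 0.1, -0.0]
gripper_width: 92.4
finger_force: 0.0
clock: 12.98
tcp_pos: [473.1, -113.2, 109.3]
orientation: [2.221, 2.221, 0.0]
ft_force: [0.0, 0.4, 0.0]
gripper_width: 93.0
finger_force: 0.0
13.025 [ 472.25910312 -112.84934896  109.14188105]
```

View pics/w4.png

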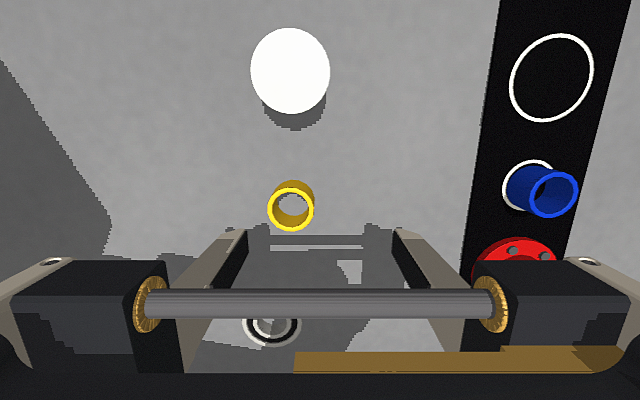

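The blue spacer stands upright on its ring at (545,190). The gold spacer's rim is at about (291,209), left of the jaw centre. I'll measure the gold rim.

```bash
cat > rim.py <<'E'
from h import *
def rim(f,win,lo,hi,z):
    x0,y0,x1,y1=win; im=cv2.imread('pics/'+f)[y0:y1,x0:x1]
    m=cv2.inRange(cv2.cvtColor(im,cv2.COLOR_BGR2HSV),np.array(lo),np.array(hi));ys,xs=np.nonzero(m)
    b=[xs.min()+x0,xs.max()+x0,ys.min()+y0,ys.max()+y0]; p=[(b[0]+b[1])/2,(b[2]+b[3])/2]
    print(b,atz('wrist',p,z).round(1)); return p
E
python3 - <<'E'
from rim import *
rim('w4.png',(260,170,325,236),(20,120,235),(35,255,255),30)
rim('w4.png',(500,155,590,225),(110,150,200),(130,255,255),34)
rim('w4.png',(505,28,600,126),(0,0,190),(180,60,255),4)
s=bot.read_state();print(s['tcp_pos'])
E
```

```text
[np.int64(267), np.int64(313), np.int64(188), np.int64(230)] [ 446.9 -110.5   30. ]
[np.int64(529), np.int64(577), np.int64(172), np.int64(217)] [660.3 -96.5  34. ]
[np.int64(509), np.int64(593), np.int64(33), np.int64(121)] [661.2  -4.9   4. ]
[ 472.25910312 -112.84934896  109.14188105]
```

```bash
python3 -m jog '[{"xyz":[0.05,-0.8,0],"twist":0,"fingers":1},{"xyz":[0,-0.35,0.6],"twist":0,"fingers":1},{"xyz":[0,0,1],"twist":0,"fingers":1},{"xyz":[0,0,1],"twist":0,"fingers":1},{"xyz":[0,0,1],"twist":0,"fingers":1},{"xyz":[0,0,0.55],"twist":0,"fingers":1},{"xyz":[0,0,0],"twist":0,"fingers":0},{"xyz":[0,0,0],"twist":0,"fingers":0},{"xyz":[0,0,0],"twist":0,"fingers":0},{"xyz":[0,0,0],"twist":0,"fingers":0}]'
python3 -m jog '[{"xyz":[0,0,0],"twist":0,"fingers":0},{"xyz":[0,0,0],"twist":0,"fingers":0},{"xyz":[0,0,0],"twist":0,"fingers":0},{"xyz":[0,0,0],"twist":0,"fingers":0},{"xyz":[0,0,-0.5],"twist":0,"fingers":0}]'
```

```text
clock: 14.28
tcp_pos: [451.1, -112.2, 26.2]
orientation: [2.22, 2.221, 0.001]
ft_force: [-0.1, 0.1, -0.1]
gripper_width: 57.5
finger_force: 0.0
clock: 14.9
tcp_pos: [450.2, -111.7, 35.4]
orientation: [-2.22, -2.221, 0.001]
ft_force: [-0.8, -0.2, -0.7]
gripper_width: 40.3
finger_force: 30.0
```

```bash
python3 -m jog '[{"xyz":[0,0,-1],"twist":0,"fingers":0},{"xyz":[0,0.5,-1],"twist":0,"fingers":0},{"xyz":[0.9,1,-1],"twist":0,"fingers":0},{"xyz":[1,1,-0.6],"twist":0,"fingers":0},{"xyz":[1,1,0],"twist":0,"fingers":0},{"xyz":[1,1,0],"twist":0,"fingers":0},{"xyz":[1,1,0],"twist":0,"fingers":0},{"xyz":[1,1,0],"twist":0,"fingers":0},{"xyz":[1,1,0],"twist":0,"fingers":0},{"xyz":[1,1,0],"twist":0,"fingers":0}]'
python3 -m jog '[{"xyz":[1,1,0],"twist":0,"fingers":0},{"xyz":[0.8,1,0],"twist":0,"fingers":0},{"xyz":[0,0,0.5],"twist":0,"fingers":0},{"xyz":[0,0,1],"twist":0,"fingers":0},{"xyz":[0,0,1],"twist":0,"fingers":0},{"xyz":[0,0,0],"twist":0,"fingers":0},{"xyz":[0,0,0],"twist":0,"fingers":0}]'
```

```text
clock: 16.15
tcp_pos: [621.2, 46.9, 108.0]
orientation: [-2.221, -2.222, -0.0]
ft_force: [-0.1, -0.8, -0.3]
gripper_width: 40.2
finger_force: 30.0
clock: 17.02
tcp_pos: [660.5, 81.7, 58.1]
orientation: [2.221, 2.222, -0.0]
ft_force: [0.3, -0.1, -0.5]
gripper_width: 39.8
finger_force: 30.0
```

```bash
python3 -m jog '[{"xyz":[0,0.15,1],"twist":0,"fingers":0},{"xyz":[0,0,0.35],"twist":0,"fingers":0},{"xyz":[0,0,0],"twist":0,"fingers":0},{"xyz":[0,0,0],"twist":0,"fingers":1},{"xyz":[0,0,0],"twist":0,"fingers":1},{"xyz":[0,0,-0.2],"twist":0,"fingers":1},{"xyz":[0,0,-1],"twist":0,"fingers":1},{"xyz":[0,0,-1],"twist":0,"fingers":1},{"xyz":[0,0,-1],"twist":0,"fingers":1},{"xyz":[-0.6,-0.6,-0.8],"twist":0,"fingers":1}]'
python3 -m jog '[{"xyz":[-1,-0.77,0],"twist":0,"fingers":1},{"xyz":[-1,-0.77,0],"twist":0,"fingers":1},{"xyz":[-1,-0.77,0],"twist":0,"fingers":1},{"xyz":[-1,-0.77,0],"twist":0,"fingers":1},{"xyz":[-1,-0.77,0],"twist":0,"fingers":1},{"xyz":[-1,-0.77,0],"twist":0,"fingers":1},{"xyz":[-1,-0.77,0],"twist":0,"fingers":1},{"xyz":[-1,-0.77,0],"twist":0,"fingers":1},{"xyz":[-1,-0.77,0],"twist":0,"fingers":1},{"xyz":[-1,-0.77,0],"twist":0,"fingers":1}]'
python3 -m jog '[{"xyz":[-1,-0.77,0],"twist":0,"fingers":1},{"xyz":[-1,-0.77,0],"twist":0,"fingers":1},{"xyz":[-1,-0.77,0],"twist":0,"fingers":1},{"xyz":[-1,-0.77,0],"twist":0,"fingers":1},{"xyz":[0,0,0],"twist":0,"fingers":1},{"xyz":[0,0,0],"twist":0,"fingers":1}]'
python3 - <<'E'
from h import *
snap('wrist','w5.png');s=bot.read_state(); print(s['clock'],s['tcp_pos'])
for q in('bearing','lock_collar'):
  for r in bot.pinpoint(q,'wrist'): print(q,r,atz('wrist',r['location'],0).round(1))
E
```

```text
clock: 18.27
tcp_pos: [652.4, 70.3, 113.1]
orientation: [2.218, 2.222, 0.003]
ft_force: [0.7, 0.5, -0.5]
gripper_width: 92.9
finger_force: 0.0
clock: 19.52
tcp_pos: [496.3, -130.9, 111.5]
orientation: [2.221, 2.221, -0.0]
ft_force: [-0.5, -1.8, 0.6]
gripper_width: 93.5
finger_force: 0.0
clock: 20.27
tcp_pos: [436.0, -209.9, 111.2]
orientation: [2.221, 2.221, 0.0]
ft_force: [0.1, 0.6, -0.7]
gripper_width: 92.8
finger_force: 0.0
20.325 [ 436.23667371 -209.6036491   111.0336916 ]
bearing {'location': [308.5, 227.7], 'conf': 0.63} [ 425.  -237.1    0. ]
lock_collar {'location': [346.0, 334.4], 'conf': 0.93} [ 465.2 -363.3    0. ]
```

View pics/w5.png

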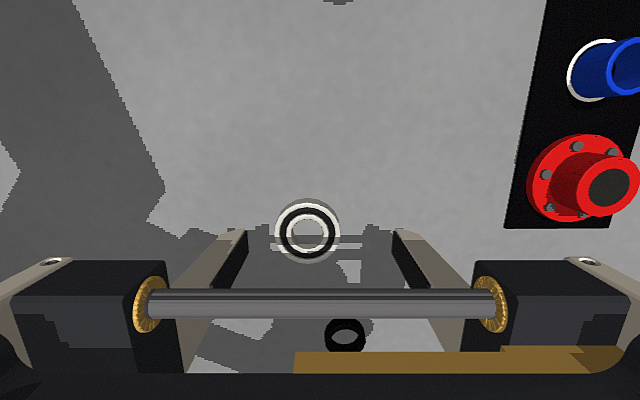

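The bearing is centred at about (308,230) and the black collar at (346,335). I'll fit the bearing's top face.

```bash
python3 - <<'E'
from h import *
g=cv2.imread('pics/w5.png',0)[190:270,265:350]
m=cv2.inRange(g,215,255)
for c in cv2.findContours(m,0,1)[0]:
    if len(c)>25: e=cv2.fitEllipse(c);p=np.array(e[0])+[265,190];print(p,e[1:],atz('wrist',p,16).round(1))
T=bot.camera_info('top')
gt=cv2.imread('pics/top0.png',0)[235:266,405:438].astype(float);w=np.clip(gt-110,0,None);ys,xs=np.mgrid[235:266,405:438]
a=[(w*xs).sum()/w.sum(),(w*ys).sum()/w.sum()]
gs=cv2.imread('pics/scene0.png',0);p,e=None,None
print(a,atz('top',a,16).round(1), tri(ray('top',a),ray('wrist',[308,230])))
E
```

```text
[307.30350494 242.81925583] ((15.533854484558105, 29.956497192382812), 88.55094909667969) [ 424.5 -245.5   16. ]
[307.02713776 232.57424164] ((34.232017517089844, 38.77381134033203), 90.29639434814453) [ 424.4 -235.2   16. ]
[307.11489868 232.56594086] ((56.50885772705078, 61.6361083984375), 94.01043701171875) [ 424.4 -235.2   16. ]
[np.float64(421.09562339095254), np.float64(249.04413387274732)] [ 426.2 -236.1   16. ] (array([ 425.82882641, -238.1565283 ,    5.01271103]), np.float64(2.6205232176755273))
```

```bash
python3 -m jog '[{"xyz":[-0.65,-0.25,0],"twist":0,"fingers":1},{"xyz":[-0.65,-0.25,0.5],"twist":0,"fingers":1},{"xyz":[0,0,1],"twist":0,"fingers":1},{"xyz":[0,0,1],"twist":0,"fingers":1},{"xyz":[0,0,1],"twist":0,"fingers":1},{"xyz":[0,0,0.8],"twist":0,"fingers":1},{"xyz":[0,0,0],"twist":0,"fingers":0},{"xyz":[0,0,0],"twist":0,"fingers":0},{"xyz":[0,0,0],"twist":0,"fingers":0},{"xyz":[0,0,0],"twist":0,"fingers":0}]'
python3 -m jog '[{"xyz":[0,0,0],"twist":0,"fingers":0},{"xyz":[0,0,0],"twist":0,"fingers":0}]'
```

```text
clock: 21.68
tcp_pos: [426.1, -236.1, 24.8]
orientation: [2.221, 2.222, -0.0]
ft_force: [0.5, 0.4, -0.5]
gripper_width: 61.9
finger_force: 30.0
clock: 21.92
tcp_pos: [426.1, -236.0, 24.7]
orientation: [-2.221, -2.222, 0.0]
ft_force: [-0.8, -1.3, -1.0]
gripper_width: 62.0
finger_force: 30.0
```

```bash
python3 -m jog '[{"xyz":[0,0,-1],"twist":0,"fingers":0},{"xyz":[0.4,0.6,-1],"twist":0,"fingers":0},{"xyz":[0.95,1,-1],"twist":0,"fingers":0},{"xyz":[0.95,1,-0.75],"twist":0,"fingers":0},{"xyz":[0.95,1,0],"twist":0,"fingers":0},{"xyz":[0.95,1,0],"twist":0,"fingers":0},{"xyz":[0.95,1,0],"twist":0,"fingers":0},{"xyz":[0.95,1,0],"twist":0,"fingers":0},{"xyz":[0.95,1,0],"twist":0,"fingers":0},{"xyz":[0.95,1,0],"twist":0,"fingers":0}]'
python3 -m jog '[{"xyz":[0.95,1,0],"twist":0,"fingers":0},{"xyz":[0.95,1,0],"twist":0,"fingers":0},{"xyz":[0.95,1,0],"twist":0,"fingers":0},{"xyz":[0.55,0.3,0.6],"twist":0,"fingers":0},{"xyz":[0,0,1],"twist":0,"fingers":0},{"xyz":[0,0,1],"twist":0,"fingers":0},{"xyz":[0,0,0],"twist":0,"fingers":0},{"xyz":[0,0,0],"twist":0,"fingers":0}]'
```

```text
clock: 23.18
tcp_pos: [598.4, -74.9, 99.2]
orientation: [-2.22, -2.222, 0.0]
ft_force: [0.9, -0.2, -2.1]
gripper_width: 61.9
finger_force: 30.0
clock: 24.18
tcp_pos: [663.9, -8.1, 47.8]
orientation: [-2.221, -2.222, 0.0]
ft_force: [0.3, -0.6, -1.9]
gripper_width: 61.8
finger_force: 30.0
```

```bash
python3 -m jog '[{"xyz":[0,0,0.92],"twist":0,"fingers":0},{"xyz":[0,0,0],"twist":0,"fingers":0},{"xyz":[0,0,0],"twist":0,"fingers":0},{"xyz":[0,0,0],"twist":0,"fingers":1},{"xyz":[0,0,0],"twist":0,"fingers":1},{"xyz":[0,0,-0.2],"twist":0,"fingers":1},{"xyz":[0,0,-1],"twist":0,"fingers":1},{"xyz":[0,0,-1],"twist":0,"fingers":1},{"xyz":[0,0,-1],"twist":0,"fingers":1},{"xyz":[0.6,-0.6,-0.8],"twist":0,"fingers":1}]'
python3 -m jog '[{"xyz":[1,-0.8,0],"twist":0,"fingers":1},{"xyz":[1,-0.8,0],"twist":0,"fingers":1},{"xyz":[1,-0.8,0],"twist":0,"fingers":1},{"xyz":[1,-0.8,0],"twist":0,"fingers":1},{"xyz":[1,-0.8,0],"twist":0,"fingers":1},{"xyz":[1,-0.8,0],"twist":0,"fingers":1},{"xyz":[1,-0.8,0],"twist":0,"fingers":1},{"xyz":[1,-0.8,0],"twist":0,"fingers":1},{"xyz":[1,-0.8,0],"twist":0,"fingers":1},{"xyz":[1,-0.8,0],"twist":0,"fingers":1}]'
python3 -m jog '[{"xyz":[1,-0.8,0],"twist":0,"fingers":1},{"xyz":[1,-0.8,0],"twist":0,"fingers":1},{"xyz":[1,-0.8,0],"twist":0,"fingers":1},{"xyz":[0,0,0],"twist":0,"fingers":1},{"xyz":[0,0,0],"twist":0,"fingers":1}]'
python3 - <<'E'
from h import *
im=snap('wrist','w6.png');s=bot.read_state(); print(s['clock'],s['tcp_pos'])
for r in bot.pinpoint('orange_seal','wrist'): print(r,atz('wrist',r['location'],0).round(1))
m=cv2.inRange(cv2.cvtColor(im,cv2.COLOR_RGB2HSV),np.array((3,150,200)),np.array((14,255,255)))
for c in cv2.findContours(m,0,1)[0]:
    if len(c)>25: e=cv2.fitEllipse(c);print(e,atz('wrist',e[0],9).round(1))
E
```

```text
clock: 25.42
tcp_pos: [652.6, 3.7, 110.6]
orientation: [2.221, 2.22, 0.002]
ft_force: [0.3, 0.4, 0.4]
gripper_width: 93.1
finger_force: 0.0
clock: 26.68
tcp_pos: [490.8, 205.3, 109.3]
orientation: [-2.221, -2.222, -0.0]
ft_force: [0.6, 0.8, 1.0]
gripper_width: 93.1
finger_force: 0.0
clock: 27.3
tcp_pos: [444.0, 264.0, 109.3]
orientation: [2.22, 2.222, 0.0]
ft_force: [0.0, -0.5, 0.9]
gripper_width: 92.9
finger_force: 0.0
27.35 [444.29087001 263.75105535 109.30274123]
{'location': [318.8, 224.0], 'conf': 0.6} [443.1 240.5   0. ]
((317.0332336425781, 247.32846069335938), (3.275843620300293, 30.372621536254883), 89.69591522216797) [441.4 220.2   9. ]
((317.351806640625, 224.2857208251953), (37.86182403564453, 46.232173919677734), 91.1460189819336) [441.8 243.8   9. ]
```

View pics/w6.png

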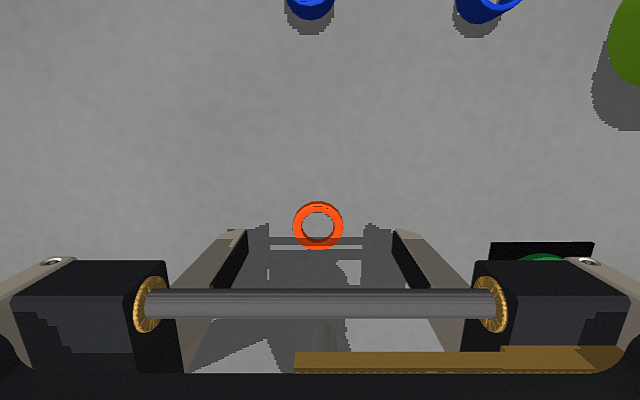

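The orange seal shows whole at (318,225), between the jaws. It is at world (443,241), which matches the first measurement.

```bash
python3 -m jog '[{"xyz":[-0.6,0,0.4],"twist":0,"fingers":1},{"xyz":[-0.55,0,0.8],"twist":0,"fingers":1},{"xyz":[0,0,1],"twist":0,"fingers":1},{"xyz":[0,0,1],"twist":0,"fingers":1},{"xyz":[0,0,0.8],"twist":0,"fingers":1},{"xyz":[0,0,0.25],"twist":0,"fingers":1},{"xyz":[0,0,0],"twist":0,"fingers":0},{"xyz":[0,0,0],"twist":0,"fingers":0},{"xyz":[0,0,0],"twist":0,"fingers":0},{"xyz":[0,0,0],"twist":0,"fingers":0}]'
python3 -m jog '[{"xyz":[0,0,0],"twist":0,"fingers":0},{"xyz":[0,0,0],"twist":0,"fingers":0},{"xyz":[0,0,0],"twist":0,"fingers":0}]'
```

```text
clock: 28.65
tcp_pos: [444.1, 241.1, 24.7]
orientation: [2.22, 2.222, 0.001]
ft_force: [-0.7, 0.5, -0.5]
gripper_width: 57.5
finger_force: 0.0
clock: 29.02
tcp_pos: [443.9, 241.1, 24.5]
orientation: [2.221, 2.222, 0.0]
ft_force: [-1.0, 0.7, 4.3]
gripper_width: 47.5
finger_force: 30.0
```

```bash
python3 -m jog '[{"xyz":[0,0,-1],"twist":0,"fingers":0},{"xyz":[-0.45,0.3,-1],"twist":0,"fingers":0},{"xyz":[-1,0.9,-1],"twist":0,"fingers":0},{"xyz":[-1,0.9,-1],"twist":0,"fingers":0},{"xyz":[-1,0.9,0],"twist":0,"fingers":0},{"xyz":[-1,0.9,0],"twist":0,"fingers":0},{"xyz":[-1,0.9,0],"twist":0,"fingers":0},{"xyz":[-1,0.9,0],"twist":0,"fingers":0},{"xyz":[-1,0.9,0],"twist":0,"fingers":0},{"xyz":[-1,0.9,0],"twist":0,"fingers":0}]'
python3 -m jog '[{"xyz":[-1,0.9,0],"twist":0,"fingers":0},{"xyz":[-1,0.9,0],"twist":0,"fingers":0},{"xyz":[-1,0.9,0],"twist":0,"fingers":0},{"xyz":[-1,0.8,0],"twist":0,"fingers":0},{"xyz":[0,0,0],"twist":0,"fingers":0},{"xyz":[0,0,0],"twist":0,"fingers":0},{"xyz":[0,0,0],"twist":0,"fingers":0}]'
python3 - <<'E'
from h import *
im=snap('wrist','w7.png');s=bot.read_state(); print(s['clock'],s['tcp_pos'])
for q in('bearing','orange_seal'):
  for r in bot.pinpoint(q,'wrist'): print(q,r,atz('wrist',r['location'],4).round(1))
m=cv2.inRange(cv2.cvtColor(im,cv2.COLOR_RGB2HSV),np.array((0,0,200)),np.array((180,60,255)))
for c in cv2.findContours(m,1,1)[0]:
    if len(c)>25: 
      e=cv2.fitEllipse(c)
      if 280<e[0][0]<360: print(np.round(e[0],1),np.round(e[1],1),atz('wrist',e[0],20).round(1),atz('wrist',e[0],4).round(1))
E
```

```text
clock: 30.28
tcp_pos: [595.0, 70.9, 104.1]
orientation: [-2.221, -2.222, 0.0]
ft_force: [0.7, 0.6, 0.1]
gripper_width: 47.1
finger_force: 30.0
clock: 31.15
tcp_pos: [663.5, -7.0, 104.2]
orientation: [-2.219, -2.222, 0.0]
ft_force: [-0.4, 0.4, -0.2]
gripper_width: 47.5
finger_force: 30.0
31.2 [663.55946904  -7.03094669 104.30052958]
bearing {'location': [322.3, 206.6], 'conf': 0.56} [665.5  -9.5   4. ]
[338.8 281.4] [ 3.8 13.6] [681.2 -77.4  20. ] [682.4 -87.7   4. ]
[319.2 227.6] [ 8.6 24.1] [662.9 -23.7  20. ] [662.9 -30.3   4. ]
[320.1 211. ] [38.8 41.8] [663.6  -8.4  20. ] [663.6 -14.    4. ]
[320.7 222.9] [ 78.9 100.8] [664.1 -19.4  20. ] [664.2 -25.6   4. ]
[319.9 205.9] [69.6 71.8] [663.4  -3.8  20. ] [663.4  -8.9   4. ]
[319.6  98.4] [56.5 59.8] [663.   82.9  20. ] [663.   83.8   4. ]
```

View pics/w7.png

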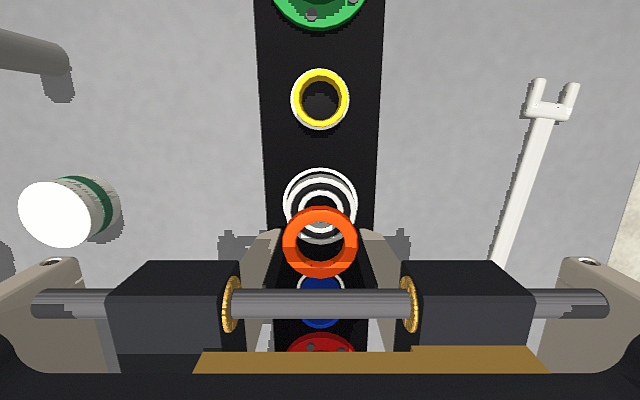

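The gold spacer and bearing are centred on their rings, and the seal is held flat above the bearing, at most about 1 mm off. Lowering it onto the bearing.

```bash
python3 -m jog '[{"xyz":[-0.06,0,1],"twist":0,"fingers":0},{"xyz":[0,0,1],"twist":0,"fingers":0},{"xyz":[0,0,0.7],"twist":0,"fingers":0},{"xyz":[0,0,0.2],"twist":0,"fingers":0},{"xyz":[0,0,0],"twist":0,"fingers":0},{"xyz":[0,0,0],"twist":0,"fingers":0}]'
```

```text
clock: 32.05
tcp_pos: [664.7, -9.1, 47.1]
orientation: [2.22, 2.221, 0.001]
ft_force: [0.5, 0.4, 0.2]
gripper_width: 47.1
finger_force: 30.0
```

```bash
python3 -m jog '[{"xyz":[0,0,0.1],"twist":0,"fingers":0},{"xyz":[0,0,0],"twist":0,"fingers":0},{"xyz":[0,0,0],"twist":0,"fingers":1},{"xyz":[0,0,0],"twist":0,"fingers":1},{"xyz":[0,0,-0.2],"twist":0,"fingers":1},{"xyz":[0,0,-1],"twist":0,"fingers":1},{"xyz":[0,0,-1],"twist":0,"fingers":1},{"xyz":[0,0,-1],"twist":0,"fingers":1},{"xyz":[-1,-0.6,0],"twist":0,"fingers":1},{"xyz":[-1,-0.6,0],"twist":0,"fingers":1}]'
python3 -m jog '[{"xyz":[-1,-0.6,0],"twist":0,"fingers":1},{"xyz":[-1,-0.6,0],"twist":0,"fingers":1},{"xyz":[-1,-0.6,0],"twist":0,"fingers":1},{"xyz":[-1,-0.6,0],"twist":0,"fingers":1},{"xyz":[-1,-0.6,0],"twist":0,"fingers":1},{"xyz":[-1,-0.6,0],"twist":0,"fingers":1},{"xyz":[-1,-0.6,0],"twist":0,"fingers":1},{"xyz":[-1,-0.6,0],"twist":0,"fingers":1},{"xyz":[-1,-0.6,0],"twist":0,"fingers":1},{"xyz":[-1,-0.6,0],"twist":0,"fingers":1}]'
python3 -m jog '[{"xyz":[-1,-0.6,0],"twist":0,"fingers":1},{"xyz":[-1,-0.6,0],"twist":0,"fingers":1},{"xyz":[-1,-0.6,0],"twist":0,"fingers":1},{"xyz":[-1,-0.6,0],"twist":0,"fingers":1},{"xyz":[-0.5,-0.4,0],"twist":0,"fingers":1},{"xyz":[0,0,0],"twist":0,"fingers":1},{"xyz":[0,0,0],"twist":0,"fingers":1}]'
python3 - <<'E'
from h import *
im=snap('wrist','w8.png');s=bot.read_state(); print(s['clock'],s['tcp_pos'])
for r in bot.pinpoint('lock_collar','wrist'): print(r,atz('wrist',r['location'],0).round(1))
E
```

```text
clock: 33.3
tcp_pos: [638.6, -50.4, 107.5]
orientation: [-2.22, -2.222, 0.002]
ft_force: [0.7, 0.3, -0.6]
gripper_width: 93.3
finger_force: 0.0
clock: 34.55
tcp_pos: [518.8, -250.6, 108.0]
orientation: [-2.221, -2.221, 0.0]
ft_force: [-0.6, -0.3, 0.2]
gripper_width: 92.7
finger_force: 0.0
clock: 35.42
tcp_pos: [464.3, -338.7, 108.2]
orientation: [-2.221, -2.222, -0.001]
ft_force: [0.1, 0.5, 2.1]
gripper_width: 93.2
finger_force: 0.0
35.475 [ 464.46060648 -338.54213581  108.21094407]
{'location': [317.5, 227.2], 'conf': 0.73} [ 462.  -364.4    0. ]
{'location': [574.8, 15.8], 'conf': 0.43} [ 664.2 -185.4    0. ]
```

View pics/w8.png

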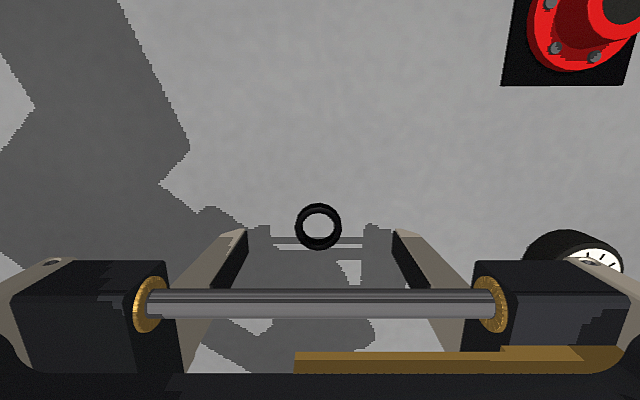

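The collar is at (318,227), between the jaws, at world (463,-362). The view agrees with the earlier triangulation.

```bash
python3 -m jog '[{"xyz":[-0.6,-0.05,0.4],"twist":0,"fingers":1},{"xyz":[-0.58,0,0.8],"twist":0,"fingers":1},{"xyz":[0,0,1],"twist":0,"fingers":1},{"xyz":[0,0,1],"twist":0,"fingers":1},{"xyz":[0,0,0.8],"twist":0,"fingers":1},{"xyz":[0,0,0.18],"twist":0,"fingers":1},{"xyz":[0,0,0],"twist":0,"fingers":0},{"xyz":[0,0,0],"twist":0,"fingers":0},{"xyz":[0,0,0],"twist":0,"fingers":0},{"xyz":[0,0,0],"twist":0,"fingers":0}]'
python3 -m jog '[{"xyz":[0,0,0],"twist":0,"fingers":0},{"xyz":[0,0,0],"twist":0,"fingers":0},{"xyz":[0,0,0],"twist":0,"fingers":0}]'
```

```text
clock: 36.78
tcp_pos: [463.5, -363.0, 25.2]
orientation: [2.22, 2.222, -0.0]
ft_force: [-0.3, -0.2, -0.2]
gripper_width: 57.6
finger_force: 0.0
clock: 37.15
tcp_pos: [463.3, -362.8, 24.8]
orientation: [2.221, 2.222, -0.0]
ft_force: [-0.3, 0.6, 2.2]
gripper_width: 42.9
finger_force: 30.6
```

```bash
python3 -m jog '[{"xyz":[0,0,-1],"twist":0,"fingers":0},{"xyz":[0.9,0.4,-1],"twist":0,"fingers":0},{"xyz":[1,0.56,-1],"twist":0,"fingers":0},{"xyz":[1,0.56,-1],"twist":0,"fingers":0},{"xyz":[1,0.56,0],"twist":0,"fingers":0},{"xyz":[1,0.56,0],"twist":0,"fingers":0},{"xyz":[1,0.56,0],"twist":0,"fingers":0},{"xyz":[1,0.56,0],"twist":0,"fingers":0},{"xyz":[1,0.56,0],"twist":0,"fingers":0},{"xyz":[1,0.56,0],"twist":0,"fingers":0}]'
python3 -m jog '[{"xyz":[1,0.56,0],"twist":0,"fingers":0},{"xyz":[1,0.56,0],"twist":0,"fingers":0},{"xyz":[1,0.56,0],"twist":0,"fingers":0},{"xyz":[1,0.56,0],"twist":0,"fingers":0},{"xyz":[1,0.56,0],"twist":0,"fingers":0},{"xyz":[1,0.56,0],"twist":0,"fingers":0},{"xyz":[1,0.56,0],"twist":0,"fingers":0},{"xyz":[1,0.66,0],"twist":0,"fingers":0},{"xyz":[0.8,0.56,0],"twist":0,"fingers":0},{"xyz":[0,0,0],"twist":0,"fingers":0}]'
python3 -m jog '[{"xyz":[0,0,0],"twist":0,"fingers":0}]'
python3 - <<'E'
from h import *
im=snap('wrist','w9.png');s=bot.read_state(); print(s['clock'],s['tcp_pos'])
m=cv2.inRange(cv2.cvtColor(im,cv2.COLOR_RGB2HSV),np.array((3,150,200)),np.array((14,255,255)))
for c in cv2.findContours(m,1,1)[0]:
    if len(c)>25: e=cv2.fitEllipse(c);print(np.round(e[0],1),np.round(e[1],1),atz('wrist',e[0],30).round(1))
E
```

```text
clock: 38.4
tcp_pos: [561.2, -182.6, 105.3]
orientation: [2.22, 2.223, 0.001]
ft_force: [-0.1, 0.3, -0.9]
gripper_width: 42.5
finger_force: 30.6
clock: 39.65
tcp_pos: [664.2, -7.3, 104.4]
orientation: [2.219, 2.224, 0.0]
ft_force: [-0.2, -0.2, -0.7]
gripper_width: 42.8
finger_force: 30.6
clock: 39.78
tcp_pos: [663.2, -9.0, 104.4]
orientation: [-2.22, -2.222, 0.001]
ft_force: [-0.4, 0.7, 0.0]
gripper_width: 42.6
finger_force: 30.6
39.825 [663.09977691  -9.30680357 104.45300101]
[320.3 231.7] [13.2 36.7] [663.1 -25.5  30. ]
[321.  211.4] [51.1 52.4] [663.7  -7.5  30. ]
```

View pics/w9.png

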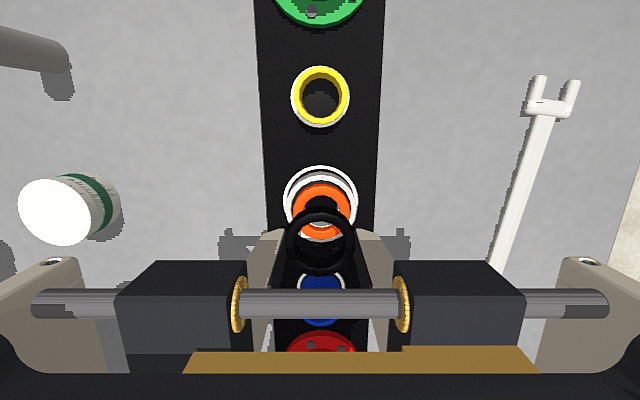

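The seal lies centred on the bearing at (321,205), and the collar is held level over it. Lowering.

```bash
python3 -m jog '[{"xyz":[0.03,0.02,1],"twist":0,"fingers":0},{"xyz":[0,0,1],"twist":0,"fingers":0},{"xyz":[0,0,0.3],"twist":0,"fingers":0},{"xyz":[0,0,0],"twist":0,"fingers":0},{"xyz":[0,0,0],"twist":0,"fingers":0}]'
```

```text
clock: 40.45
tcp_pos: [664.4, -8.4, 59.6]
orientation: [2.22, 2.221, 0.001]
ft_force: [0.3, 0.4, 0.4]
gripper_width: 42.5
finger_force: 30.6
```

```bash
python3 -m jog '[{"xyz":[0,0,0.2],"twist":0,"fingers":0},{"xyz":[0,0,0],"twist":0,"fingers":0},{"xyz":[0,0,0],"twist":0,"fingers":0},{"xyz":[0,0,0],"twist":0,"fingers":1},{"xyz":[0,0,0],"twist":0,"fingers":1},{"xyz":[0,0,0],"twist":0,"fingers":1},{"xyz":[0,0,-1],"twist":0,"fingers":1},{"xyz":[0,0,-1],"twist":0,"fingers":1},{"xyz":[0,0,-1],"twist":0,"fingers":1},{"xyz":[0,-0.5,-0.5],"twist":0,"fingers":1}]'
python3 -m jog '[{"xyz":[0,-1,0],"twist":0,"fingers":1},{"xyz":[0,-1,0],"twist":0,"fingers":1},{"xyz":[0,-1,0],"twist":0,"fingers":1},{"xyz":[0,-1,0],"twist":0,"fingers":1},{"xyz":[0,-1,0],"twist":0,"fingers":1},{"xyz":[0,-1,0],"twist":0,"fingers":1},{"xyz":[0,-1,0],"twist":0,"fingers":1},{"xyz":[0,0,0],"twist":0,"fingers":1},{"xyz":[0,0,0],"twist":0,"fingers":1}]'
python3 - <<'E'
from h import *
T=bot.read_camera('top')[130:200,240:425]; S=bot.read_camera('scene')[195:295,190:420]
T=cv2.resize(T,(740,280),interpolation=2);S=cv2.resize(S,(690,300),interpolation=2)
cv2.imwrite('pics/fin.png',np.vstack([T,np.pad(S,((0,0),(0,50),(0,0)))])[:,:,::-1])
E
```

```text
clock: 41.7
tcp_pos: [654.5, -8.3, 125.8]
orientation: [2.219, 2.221, 0.002]
ft_force: [0.2, 0.4, 0.2]
gripper_width: 92.4
finger_force: 0.0
clock: 42.82
tcp_pos: [514.4, -8.2, 124.8]
orientation: [2.22, 2.221, 0.001]
ft_force: [0.0, -0.2, -0.0]
gripper_width: 92.7
finger_force: 0.0
```

View pics/fin.png

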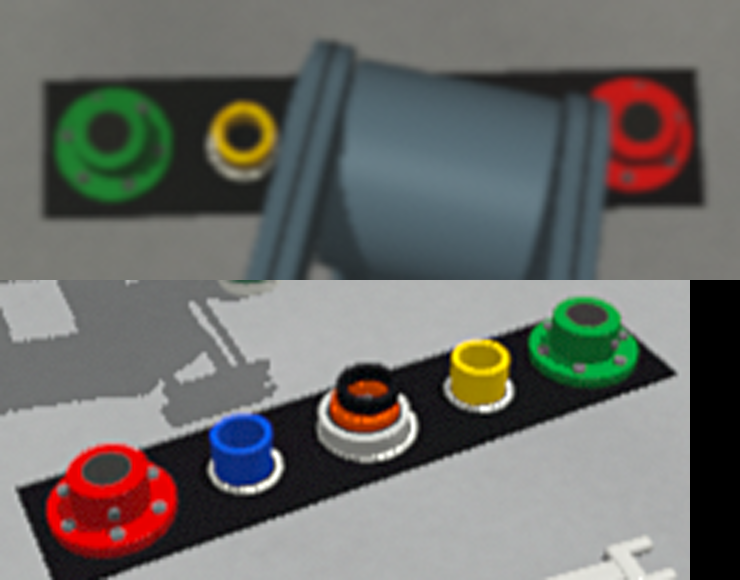

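The stack of bearing, seal and collar sits flat at the crop's (367,410). The blue spacer is on its ring by red at (242,450), and the gold one on its ring by green at (480,372). Nothing is touching the robot, so I'm handing in.

```bash
python3 -c "from cell import bot; print(bot.job_done())"
```

```text
the job is handed in; nothing more can be done
None
```

The job is handed in at about 43 s of the 99 s allowed: all five parts looked flat and centred in the last pictures, the socket and tin were never touched, and the hand-in call gave no verdict.

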